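# Pry open the spacer case and fit the thick spacer on the jig

### The job

Take the flat pry blade, put its tip into the notch at the front of the shut spacer case, lever the lid up and swing it right back until it stands open; open it with the blade only, never with the gripper. Lay the blade down flat on the bench clear of the case, then take the thicker of the two spacer rings out of the case and slide it over the upright shaft of the jig until it rests flat on the jig's base. Leave the thinner ring in its place in the case, the lid open, and the other things where they are.

Things in the scene. Friction and masses are not known exactly. Their poses are not given: they have to be found in the camera images.
- pry_blade: loose flat pry tool, 185 mm long, 70 g: black straight handle 90 mm long, 20 mm wide and 22 mm high, then a steel blade 95 mm long, 16 mm wide, 3 mm thick (2 mm at the last 5 mm). Lies on the bench on the underside of the handle. Origin: underside of the handle at its front end, where the blade begins; x points along the blade to the tip, z up. The handle reaches from x = -90 to 0 mm, the blade to x = +95 mm with its mid-plane at z = 11 mm, so it stands clear of the bench
- blade_tip (a point): middle of the blade's tip, at 95, 0, 11 mm in the pry blade's frame
- handle_end (a point): middle of the handle's rear end, at -90, 0, 11 mm in the pry blade's frame
- case: grey case fixed to the bench, 120 (x) by 170 (y) mm, 41 mm high with lid. Origin: centre of underside; x from the notched front to the hinge, z up. Walls 4 mm thick, 36 mm high; inside 112 x 162 mm (room for part-open fingers closing along x), its flat black liner's top at z = 12 mm. Both rings lie flat on it near x = 0, one near y = +40 mm, the other near y = -40 mm, on either side
- notch (a point): middle of the pry notch in the case's front wall, at -60, 0, 31.5 mm in the case's frame: an opening 50 mm wide that goes through the wall, from its sill at z = 26 mm up to the lid's underside at z = 37 mm; its x axis points into the case. Behind it the case is empty over the notch's width
- hinge_line (a point): middle of the lid's hinge axis, at 60, 0, 37 mm in the case's frame; the axis runs along the case's y, level with the lid's underside
- lid (a joint): angle of the lid, rad: 0 shut, 1.57 upright, 1.9 end of travel. The lid is a plain flat aluminium plate without a handle, 120 mm from hinge to front edge, 170 mm wide, 4 mm thick, flush with the case all round. Stiff friction hinge: about 1 N at the front edge opens it and it stays at any angle where it is left
- lid_edge (a point): middle of the lid's front edge at its underside, 120 mm from the hinge axis; moves with the lid
- thick_ring: thicker spacer ring, plain steel, outside diameter 36 mm, bore 21 mm, 20 mm high, 60 g, loose in the case. Origin: centre of its underside, z along its axis
- thick_mid (a point): centre of the thicker ring, 10 mm above its underside; z along the ring's axis
- thin_ring: thinner spacer ring, same steel and diameters but 10 mm high, loose in the case; to be left there. Origin: centre of its underside
- jig: stacking jig fixed to the bench: aluminium base 76 x 76 x 12 mm with one upright steel shaft in its centre, 18 mm in diameter and 45 mm high above the base, top at z = 57 mm, its last 6 mm tapered to 11 mm. Origin: centre of the base's underside
- shaft_foot (a point): centre of the shaft at the level of the base's top, z = 12 mm over the bench, where the ring shall rest; z up along the shaft
- shaft_top (a point): centre of the shaft's top, z = 57 mm over the bench
- mortar: bystander: grey agate mortar, bowl 68 mm across and 24 mm high, loose. Origin: centre of the underside
- liquid_cell: bystander: steel liquid cell of two screwed plates with two ports, 60 x 38 x 30 mm, loose. Origin: centre of the underside
- die_body: bystander: steel die sleeve, a cylinder 54 mm across and 44 mm high, loose. Origin: centre of the underside
Things that resemble listed ones, but are neither listed nor needed, are in the scene too. Several things have the shape of the pry_blade; the one meant has the colours described above.

How it is judged:
On the way, in this order (a step that is already met when the one before it is completed fails the run):
1. the lid is levered up by the blade (value of joint lid above 0.12 rad and contact force between pry_blade and lid above 0.1 N), for 0.1 s.
2. the lid is swung open to at least 1.4 rad (value of joint lid above 1.4 rad), for 0.2 s.
3. the blade is laid flat on the bench and let go (height (world z) of each of blade_tip, handle_end below 0.02 m and horizontal distance between pry_blade and case above 0.065 m and contact force between the fingers and pry_blade below 0.05 N and linear speed of pry_blade below 0.02 m/s), for 0.2 s.
4. the thicker ring rests on the jig's base, round the shaft (horizontal distance between thick_mid and shaft_foot below 0.004 m and z of thick_mid in the frame of shaft_foot below 0.013 m and angle between the z axis of thick_mid and the z axis of shaft_foot, either way round below 0.1 rad), for 0.2 s.
At the end, for the whole second after the job is handed in: thick ring round the shaft (4 mm, 0.1 rad), on the base within 3 mm, at rest; lid open at 1.4 rad or more; blade flat on the bench at rest, both ends below 20 mm, its origin over 65 mm from the case's centre; thin ring within 30 mm of its start (all of step 4 and linear speed of each of thick_ring, pry_blade below 0.02 m/s and value of joint lid above 1.4 rad and height (world z) of each of blade_tip, handle_end below 0.02 m and horizontal distance between pry_blade and case above 0.065 m and distance of thin_ring from where it was at the start of the episode below 0.03 m); the robot touches nothing.
It fails at once if gripper or arm pushes on the lid while it is not yet open (over 1 N below 1.4 rad) (value of joint lid below 1.4 rad and contact force between any of the fingers, the arm and lid above 1 N).
It fails at once if a bystander (mortar, liquid cell, die sleeve) is moved over 30 mm, or the thinner ring over 30 mm (distance of any of mortar, liquid_cell, die_body, thin_ring from where it was at the start of the episode above 0.03 m).
It also fails if it takes over 61 s, if anything falls off the work surface, if the arm or the gripper's body presses on something with over 40 N, if the wrist force passes 120 N, or if a joint passes its speed limit or range.

### The arm

A 6-joint arm with a two-finger parallel gripper is mounted at the origin on a cart in front of the work surface, level with it; the furniture and walls round the work are solid. World frame = base frame: x ahead of the robot, y to its left, z up, the work surface at z = 0. Lengths are in m, angles in rad, forces in N, time in s.
With the tool pointing down it reaches from about 0.275 to 0.85 m from the base axis. Payload 19 kg.
Tool frame: the origin (TCP) lies midway between the tips of the shut fingers; the grasp point (between the pads) lies 19 mm behind it; z points along the fingers, y is the line along which they close (so a half turn about z gives the same grasp; the last joint's range is limited). The gripper opens to 85 mm and grips with 20 to 120 N. Pads are 22 mm wide; open, the fingers measure 114 mm over their backs; the gripper's body (76 mm by 85 mm) begins 54 mm behind the grasp point. The pads swing forward as they close: fully open they stand 13 mm farther back than shut.
Start: joints at [-1.456, 0.15, 1.437, -0, 1.554, -0.134], TCP at [0.142, -0.557, 0.231] pointing down, gripper open.
Joint ranges: [-2.8, 2.8], [-0.68, 2.1], [0.12, 2.68], [-1.39, 4.53], [0.16, 2.79], [-2.81, 2.81]. Speed limits (rad/s): [1.89, 1.89, 2.22, 3.01, 3.01, 3.01].

### API

Orientations are given as a unit quaternion [w, x, y, z].
In Python, from plant import ctrl gives the robot as it stands.
- The arm moves only by the tool move_arm, never from a script. Its argument "plan" is text: rows parted by semicolons, each of 7 numbers parted by spaces: the turn, a rotation vector about the tool's x, y, z in rad, then the shift along the tool's x, y, z in cm, then the opening, from 0 (shut) to 1 (fully open). In form: wx wy wz dx dy dz jaw; .... A call has 1 to 10 rows; each row shifts and turns the commanded pose from where the row before left it, along the tool's axes as they then stand; what a row does not reach is not made up. A row lasts 1/12 s, in which the tool goes at most 41.7 mm and 7.16 degrees, less where a joint would pass 70% of its speed; a pose out of reach is approached as far as the arm can. A call is refused whole if a number of a shift passes 4.17 or a number of a turn 0.125, either way. A call with a gripper value outside its range is refused whole. The fingers move at their own pace and stop on an object; "grip_force" is the grip in N (left out, the last holds). Time passes only in rows, so rows that do not move let the fingers close. It gives the time, the measured TCP pose, the force, the opening and the grip force at its end, in the units of the state.
- ctrl.read_state(): the state, without advancing time (a new reading comes with each control period).
- ctrl.read_camera(name): name is "side" or "top"; returns a dict with "img" (384x512x3 uint8, blue, green, red), "intrinsics" (3x3 intrinsics, pixels), "R" (3x3) and "t" (3): a world point X has camera coordinates R X + t. Camera axes: x right, y down, z forward; pixel columns grow to the right and rows downward; lengths in m; the calibration is good to about 2 mm. A picture is of the moment at which its call begins. There is no depth.
- ctrl.close_job(): hands the job in; it is judged then, once.
Trained networks look in the newest picture that a camera, given by its name, has taken for a name from the list of things; names that differ only in an ending like _2 or _b are one class to them, and where a whole thing is asked for, a point or a joint stands for the part that bears it (a point fixed in the world has none). Each returns a list of dicts, best first, with "score" (0 to 1); they miss things now and then, are a little off and sometimes report something else, mostly with a low value. They report only what shows in the picture. A call takes as long as a camera call. They do not tell look-alikes from the thing itself.
- ctrl.silhouettes(camera, label): "mask" (384x512 bool, what is visible of it) and "centre" ([column, row] in pixels, amid what is visible of it).
- ctrl.mark_of(camera, label): "centre" ([column, row] in pixels: a listed point, or the origin of a listed thing).
The state is a dict: "time_s": time; "q": joint angles; "joint_vel": joint speeds; "joint_torque": joint torques, N m; "ee_pos": TCP position; "eef_rot": TCP orientation; "contact_force": force on the tool from outside, world axes, zero at the start; "ft_torque": the same for the moment, N m; "gripper_width": opening from 0.0 (shut) to 1.0 (fully open); "gripper_force": force on a finger pad.
Only numpy, scipy, OpenCV 4.12 (cv2) and the standard library are available. Lean on these libraries where they do the work, as an engineer would, in place of code of your own. Each camera call takes 0.05 s, during which the arm holds its last target. There are 200 camera calls.

## Working session

There is one attempt and no reset: what is moved stays moved. The work goes in short steps, Python scripts to look and compute and a tool call to move; the robot and the scene stay as the last step left them, time stands still between calls to the robot, and variables do not carry over. Pictures are saved under pics/ and viewed, at most 10 in all, crops included, and the job is handed in when it is done.

Besides the shell and the picture viewer there is one more tool, called after "Request:" as name(argument=value, ...), one argument or row to a line, values as JSON. move_arm: Moves the arm, as the interface text tells. Its arguments: {"type":"object","properties":{"plan":{"type":"string"},"grip_force":{"type":"number"}},"required":["plan"]}

```bash
ls; mkdir -p pics
cat > h.py <<'E'
import numpy as np, cv2
from plant import ctrl
from scipy.spatial.transform import Rotation as Rn
def ray(c,px):
    K=np.array(c["intrinsics"]);R=np.array(c["R"]);t=np.array(c["t"])
    return -R.T@t, R.T@np.linalg.inv(K)@np.array([px[0],px[1],1.0])
def at_z(c,px,z):
    o,d=ray(c,px); return o+d*(z-o[2])/d[2]
def proj(c,X):
    p=np.array(c["R"])@np.array(X)+np.array(c["t"]); p=np.array(c["intrinsics"])@p; return p[:2]/p[2]
def pose():
    s=ctrl.read_state(); w,x,y,z=s["eef_rot"]; return np.array(s["ee_pos"]),Rn.from_quat([x,y,z,w]),s
E
python3 - <<'E'
from h import *
np.set_printoptions(precision=4,suppress=True)
for n in ["side","top"]:
    c=ctrl.read_camera(n); cv2.imwrite(f"pics/{n}0.png",c["img"])
    print(n,"cam at",ray(c,(0,0))[0], "K",np.array(c["intrinsics"])[0])
    for l in ["pry_blade","blade_tip","handle_end","notch","hinge_line","lid_edge","case","jig","shaft_top","shaft_foot","mortar","liquid_cell","die_body"]:
        r=ctrl.mark_of(n,l); print(l,[(np.round(d["centre"],1).tolist(),round(d["score"],2)) for d in r[:5]])
p,R,s=pose(); print(p,R.as_matrix(),s["time_s"])
E
```

```text
pics
side cam at [0.5434 1.1325 0.5701] K [357.5485   0.     251.9162]
pry_blade []
blade_tip []
handle_end []
notch [([242.0, 215.7], 0.56)]
hinge_line [([209.6, 210.5], 0.71)]
lid_edge [([244.1, 214.3], 0.94), ([243.1, 214.8], 0.75)]
case [([227.8, 222.0], 0.92), ([206.1, 207.0], 0.31)]
jig [([264.8, 187.7], 0.6)]
shaft_top [([263.2, 174.1], 0.76)]
shaft_foot [([265.5, 188.7], 0.54)]
mortar [([269.9, 176.2], 0.57)]
liquid_cell []
die_body [([222.0, 176.6], 0.63), ([244.6, 210.8], 0.25)]
top cam at [0.2542 0.0332 1.3729] K [370.863   0.    258.867]
pry_blade [([187.1, 221.5], 0.72), ([138.8, 236.7], 0.69)]
blade_tip [([138.1, 261.4], 0.65), ([192.1, 196.6], 0.59), ([188.1, 221.5], 0.57)]
handle_end [([182.4, 243.7], 0.71), ([135.5, 208.0], 0.49), ([367.6, 218.4], 0.22)]
notch [([244.7, 192.2], 0.71)]
hinge_line [([242.9, 160.3], 0.59)]
lid_edge [([241.8, 186.7], 0.96)]
case [([249.1, 172.0], 0.66)]
jig [([319.2, 211.3], 0.97)]
shaft_top [([323.1, 205.2], 0.86)]
shaft_foot [([318.5, 204.7], 0.73)]
mortar [([366.9, 218.2], 0.49)]
liquid_cell [([184.3, 174.1], 0.49)]
die_body [([352.6, 161.0], 0.55), ([246.1, 175.1], 0.37)]
[ 0.1416 -0.5573  0.2313] [[ 0.9692  0.2463  0.    ]
 [ 0.2463 -0.9692  0.    ]
 [ 0.     -0.     -1.    ]] 1.4
```

Run:
```python
import cv2
t=cv2.imread("pics/top0.png")[120:330,90:410]; cv2.imwrite("pics/topc.png",cv2.resize(t,None,fx=2.5,fy=2.5,interpolation=cv2.INTER_CUBIC))
t=cv2.imread("pics/side0.png")[110:310,120:420]; cv2.imwrite("pics/sidec.png",cv2.resize(t,None,fx=2.6,fy=2.6,interpolation=cv2.INTER_CUBIC))
```

```text
(no output)
```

View pics/topc.png

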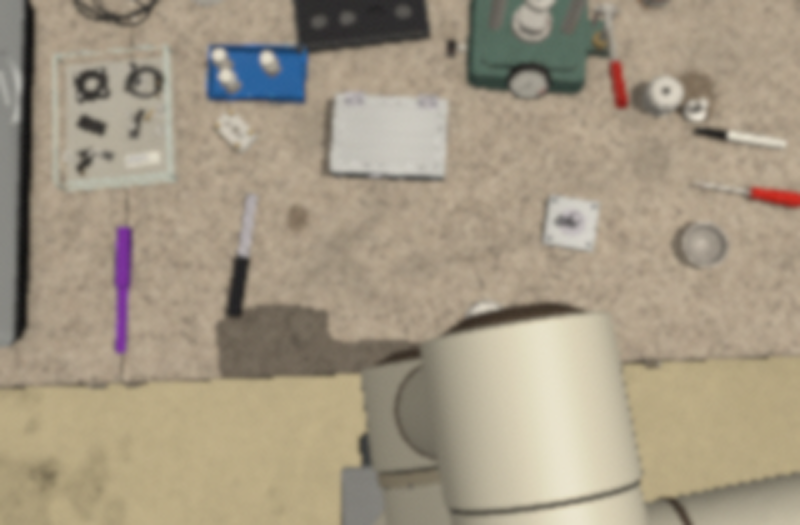

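View pics/sidec.png

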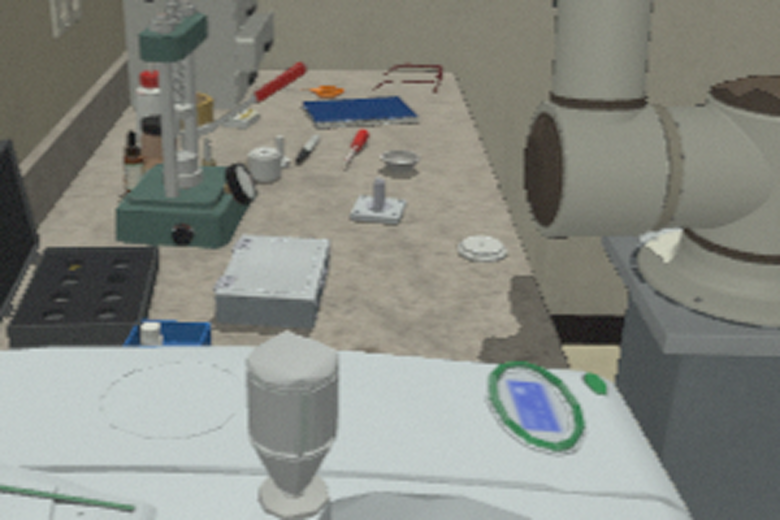

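Top view: candidates for the pry blade are the black‑handled steel one (px ~186,222), the purple one (139,236), and the black/white knife (386,175) and red screwdriver (385,197) far right. I choose the black handle with the steel blade at (186,222). Its handle is toward the robot at (184,244) and its tip is at (189,198). The case is at (246,175) with its front facing the robot, and the jig is at (319,209).

```bash
cat >> h.py <<'E'
def cams():
    return {n:ctrl.read_camera(n) for n in ["side","top"]}
def rect(c,mask,z):
    "outline of mask -> world points at height z -> min area rect (mm, deg)"
    cs,_=cv2.findContours(mask.astype(np.uint8),cv2.RETR_EXTERNAL,cv2.CHAIN_APPROX_NONE)
    k=max(cs,key=len)[:,0,:]
    P=np.array([at_z(c,p,z)[:2] for p in k])*1000
    return cv2.minAreaRect(P.astype(np.float32))
E
python3 - <<'E'
from h import *
np.set_printoptions(precision=1,suppress=True)
C=cams()
for l,z in [("lid",.041),("case",.041),("jig",.012),("pry_blade",.012),("mortar",.024),("liquid_cell",.03),("die_body",.044)]:
  for n in ["top","side"]:
    for d in ctrl.silhouettes(n,l)[:3]:
        r=rect(C[n],d["mask"],z); print(n,l,round(d["score"],2),np.array(d["centre"]),np.array(r[0]),np.array(r[1]),round(r[2],1),d["mask"].sum())
c=C["top"]
im=c["img"][185:260,165:215]; im2=c["img"][160:235,225:345]
im=cv2.resize(im,None,fx=7,fy=7,interpolation=cv2.INTER_CUBIC)
cv2.imwrite("pics/blade.png",im)
# fine blade axis: dark handle centroid & bright blade
hsv=cv2.cvtColor(c["img"],cv2.COLOR_BGR2HSV)
sub=c["img"][185:260,165:215].astype(int).max(2)
ys,xs=np.where(sub<60); ok=(ys<65); ys,xs=ys[ok],xs[ok]
print("dark",len(xs),xs.mean()+165,ys.mean()+185,ys.min()+185,ys.max()+185)
for px in [(xs.mean()+165,ys.mean()+185)]: print(at_z(c,px,.02)*1000)
E
```

```text
top lid 0.77 [244.9 174.2] [625.1  74.3] [167.4 119.5] 84.7 1342
side lid 0.69 [227.3 213.5] [628.7  82.5] [169.5 117.9] 85.2 818
top case 0.84 [245.5 174. ] [624.5  78.1] [178.  131.1] 87.7 1524
top case 0.68 [352.4 158. ] [ 668.5 -336.8] [50.2 67.2] 42.6 200
side case 0.72 [225.3 217.5] [629.5 112.4] [237.9 131.9] 84.8 1353
side case 0.17 [226.8 210.7] [628.7  82.1] [176.8 120.7] 84.2 880
top jig 0.62 [320.6 209.5] [ 486.4 -190.5] [75.6 76.2] 78.1 407
side jig 0.62 [264.6 188. ] [ 483.6 -216.4] [179.5  78. ] 78.7 225
top pry_blade 0.83 [137.3 232. ] [413.4 471.5] [184.1  22.3] 1.9 280
top mortar 0.64 [369.3 218.5] [ 444.6 -381.3] [58.6 63.7] 84.2 243
top liquid_cell 0.68 [184.6 172.9] [641.9 306. ] [61.5 31.8] 43.1 144
side liquid_cell 0.62 [222.3 213.6] [630.2  60.6] [174.4 120.8] 84.4 834
top die_body 0.76 [353.4 159.2] [ 666.6 -336.9] [52.7 67.1] 42.2 211
top die_body 0.68 [249.3 176. ] [623.7  73. ] [164.6 119.2] 84.9 1335
side die_body 0.53 [221.1 171.8] [ 672.1 -271. ] [ 50.8 132.1] 5.8 130
dark 91 184.5934065934066 234.56043956043956 224 246
[409.6 302.8  20. ]
```

View pics/blade.png

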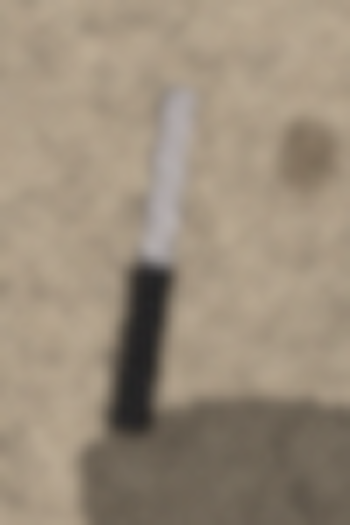

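The crop shows a black handle and a steel blade: handle rear at about px (183.3,246), front (186.6,222.7), tip (190.4,197.2). This is the right tool. Next I compute its pose and the first move.

```bash
cat >> h.py <<'E'
def delta(p,yaw):
    "rows needed: shift in tool axes (cm) after turning tool z by wz to put tool x at world yaw"
    q,R,s=pose(); M=R.as_matrix(); y0=np.arctan2(M[1,0],M[0,0])
    wz=-((yaw-y0+np.pi)%(2*np.pi)-np.pi)
    T=np.array([[np.cos(yaw),np.sin(yaw),0],[np.sin(yaw),-np.cos(yaw),0],[0,0,-1]])
    print("turn wz",round(wz,3),"shift cm",np.round(T.T@(np.array(p)-q)*100,2))
E
python3 - <<'E'
from h import *
np.set_printoptions(precision=1,suppress=True)
C=cams();c=C["top"]
f=lambda u,v:((u+.5)/7-.5+165,(v+.5)/7-.5+185)
A=at_z(c,f(131,430),.016);B=at_z(c,f(154,267),.016);T=at_z(c,f(181,88),.012)
print(A*1e3,B*1e3,T*1e3,[np.linalg.norm((B-A)[:2]),np.linalg.norm((T-A)[:2])])
y=np.arctan2(*(T-A)[1::-1]);print("blade yaw",y)
# lid edges subpixel: fit rect edges
g=cv2.cvtColor(c["img"],cv2.COLOR_BGR2GRAY)
for l in ["lid","jig"]:
  for d in ctrl.silhouettes("top",l)[:1]:
    m=cv2.resize(d["mask"].astype(np.float32),None,fx=4,fy=4)
  print(l)
d=ctrl.silhouettes("top","lid")[0]["mask"]
# edge row/col fits
ys,xs=np.where(d)
fr=[(x,ys[xs==x].max()+.5) for x in range(xs.min()+4,xs.max()-3)];bk=[(x,ys[xs==x].min()-.5) for x in range(xs.min()+4,xs.max()-3)]
lf=[(xs[ys==v].min()-.5,v) for v in range(ys.min()+4,ys.max()-3)];rt=[(xs[ys==v].max()+.5,v) for v in range(ys.min()+4,ys.max()-3)]
for n,e in zip(["front","back","left","right"],[fr,bk,lf,rt]):
    P=np.array([at_z(c,p,.041)[:2]*1000 for p in e]);i=0 if n in("left","right") else 1
    k=np.polyfit(P[:,i],P[:,1-i],1);print(n,P.mean(0),"slope deg",np.degrees(np.arctan(k[0])))
o=A+(T-A)*(35/185);delta([o[0],o[1],.20],y);print(o)
E
```

```text
[368.6 308.2  16. ] [453.4 296.5  16. ] [550.  283.2  12. ] [np.float64(0.08554159982387002), np.float64(0.18308941366417206)]
blade yaw -0.1370688684438371
lid
jig
front [564.4  76.8] slope deg 6.125140938579665
back [685.8  73. ] slope deg 4.053880064590361
left [625.3 160.5] slope deg -4.196415640833892
right [618.4 -11. ] slope deg -2.5725919430343156
turn wz 0.386 shift cm [ 14.1 -88.8   3.1]
[0.4 0.3 0. ]
```

Request:
move_arm(
  plan="0 0 0.0965 3.5 0 0 1;0 0 0.0965 3.5 0 0 1;0 0 0.0965 3.5 0 0 1;0 0 0.0965 3.5 0 0 1;0 0 0 0 -3.2 0 1;0 0 0 0 -3.2 0 1;0 0 0 0 -3.2 0 1;0 0 0 0 -3.2 0 1;0 0 0 0 -3.2 0 1;0 0 0 0 -3.2 0 1",
  grip_force=100,
)

```text
time_s: 3.28
ee_pos: [0.3062, -0.3511, 0.2312]
eef_rot: [-0.0, 0.998, -0.069, 0.0]
contact_force: [-0.9, 0.5, 0.7]
gripper_width: 1.001
gripper_force: 0.0
```

Request:
move_arm(
  plan="0 0 0 0 -3.2 0 1;0 0 0 0 -3.2 0 1;0 0 0 0 -3.2 0 1;0 0 0 0 -3.2 0 1;0 0 0 0 -3.2 0 1;0 0 0 0 -3.2 0 1;0 0 0 0 -3.2 0 1;0 0 0 0 -3.2 0 1;0 0 0 0 -3.2 0 1;0 0 0 0 -3.2 0 1",
)

```text
time_s: 4.12
ee_pos: [0.3498, -0.0341, 0.2316]
eef_rot: [0.0, 0.998, -0.069, 0.0]
contact_force: [0.6, -0.7, -0.3]
gripper_width: 0.996
gripper_force: 0.0
```

Request:
move_arm(
  plan="0 0 0 0 -3.2 0 1;0 0 0 0 -3.2 0 1;0 0 0 0 -3.2 0 1;0 0 0 0 -3.2 0 1;0 0 0 0 -3.2 0 1;0 0 0 0 -3.2 0 1;0 0 0 0 -3.2 0 1;0 0 0 0 -3.2 0 1;0 0 0 0 -2 0 1;0 0 0 0 0 0 1",
)

```text
time_s: 4.95
ee_pos: [0.3877, 0.2408, 0.231]
eef_rot: [-0.0, 0.998, -0.067, -0.0]
contact_force: [1.2, 0.2, 0.2]
gripper_width: 0.996
gripper_force: 0.0
```

Run:
```python
from h import *
p,R,s=pose();print(p,s["time_s"],np.round(s["q"],2),R.as_matrix().round(3).tolist())
delta([.403,.3035,.06],-.137)
```

```text
[0.38773861 0.24076758 0.23102899] 4.95 [ 0.39 -0.1   1.69  0.    1.55  2.09] [[0.991, -0.134, -0.001], [-0.134, -0.991, 0.001], [-0.001, -0.001, -1.0]]
turn wz 0.003 shift cm [ 0.66 -6.42 17.1 ]
```

Request:
move_arm(
  plan="0 0 0 0.33 -3.2 0 1;0 0 0 0.33 -3.2 0 1;0 0 0 0 0 4 1;0 0 0 0 0 4 1;0 0 0 0 0 4 1;0 0 0 0 0 3.5 1;0 0 0 0 0 1.5 1;0 0 0 0 0 0 1",
)

```text
time_s: 5.62
ee_pos: [0.4013, 0.2989, 0.0579]
eef_rot: [0.002, 0.998, -0.069, -0.002]
contact_force: [-0.3, -0.3, -0.7]
gripper_width: 0.998
gripper_force: 0.0
```

Run:
```python
from h import *
p,R,s=pose();print(p,s["time_s"])
c=ctrl.read_camera("top")
cv2.imwrite("pics/b2.png",cv2.resize(c["img"][170:270,150:230],None,fx=6,fy=6,interpolation=cv2.INTER_CUBIC))
print(proj(c,[p[0],p[1],p[2]]),proj(c,[.403,.3035,.02]))
delta([.403,.3035,.002],-.137)
```

```text
[0.40134539 0.29891453 0.05790443] 5.6167
[183.5635473  235.69150664] [184.40344527 236.36853964]
turn wz -0.0 shift cm [-0.   -0.4   5.84]
```

View pics/b2.png

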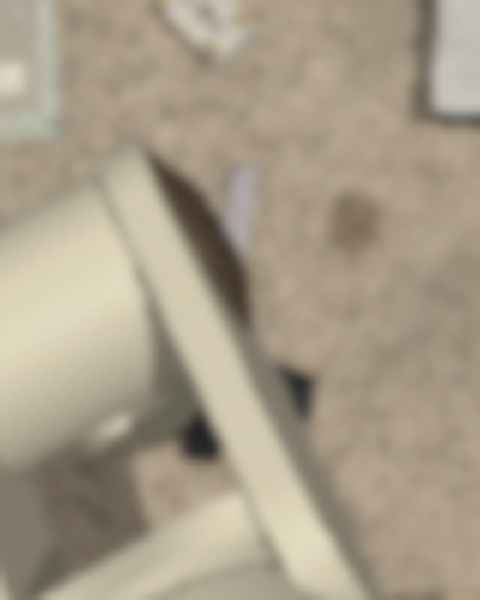

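The arm hides the handle in this view; only the blade at px (190,207) shows past the wrist, and it hasn't moved. I lower and close.

Request:
move_arm(
  plan="0 0 0 0 -0.4 3 1;0 0 0 0 0 2 1;0 0 0 0 0 0.5 1;0 0 0 0 0 0 0.3;0 0 0 0 0 0 0;0 0 0 0 0 0 0;0 0 0 0 0 0 0;0 0 0 0 0 0 0;0 0 0 0 0 0 0;0 0 0 0 0 0 0",
)

```text
time_s: 6.5
ee_pos: [0.404, 0.3045, 0.0076]
eef_rot: [-0.0, 0.998, -0.069, 0.001]
contact_force: [-4.6, -3.4, 16.0]
gripper_width: 0.204
gripper_force: 99.2
```

Run:
```python
from h import *
p,R,s=pose();print(p,s["time_s"],s["gripper_width"],s["gripper_force"],s["contact_force"])
```

```text
[0.40404571 0.30446557 0.0076305 ] 6.5 0.20354166655039663 99.1521942615509 [-4.55007302 -3.41299699 15.96525834]
```

Request:
move_arm(
  plan="0 0 0 0 0 -1 0;0 0 0 0 0 -2 0;0 0 0 0 0 -3 0;0 0 0 0 0 -3 0;0 0 0 0 0 -3 0;0 0 0 1 0 0 0;0 0 0 0 0 0 0",
)

```text
time_s: 7.08
ee_pos: [0.4152, 0.3031, 0.1284]
eef_rot: [-0.001, 0.998, -0.069, 0.002]
contact_force: [0.5, 0.5, -1.1]
gripper_width: 0.204
gripper_force: 98.1
```

Run:
```python
from h import *
p,R,s=pose();print(p,s["time_s"],s["gripper_width"],s["gripper_force"],s["contact_force"],s["ft_torque"])
C=cams()
for n in C:
    cv2.imwrite(f"pics/{n}3.png",C[n]["img"])
    for l in ["blade_tip","pry_blade"]: print(n,l,[(np.round(d["centre"],1),round(d["score"],2)) for d in ctrl.mark_of(n,l)])
    print(proj(C[n],p+R.apply([.15,0,-.008])))
a=cv2.resize(C["top"]["img"][160:280,140:260],None,fx=4,fy=4,interpolation=cv2.INTER_CUBIC)
cv2.imwrite("pics/b3.png",a)
```

```text
[0.41518219 0.30313548 0.12843427] 7.0833 0.20385974554628858 98.14769625663757 [ 0.47619439  0.52576741 -1.09423828] [ 0.0541548   0.02915484 -0.01621418]
side blade_tip [(array([243.9, 218.5]), 0.72)]
side pry_blade [(array([276.8, 220.5]), 0.92), (array([223.4, 175.1]), 0.46)]
[243.44110678 214.02310018]
top blade_tip [(array([186.1, 186.2]), 0.48)]
top pry_blade [(array([186.8, 187.4]), 0.44)]
[183.92653213 185.74093319]
```

View pics/b3.png

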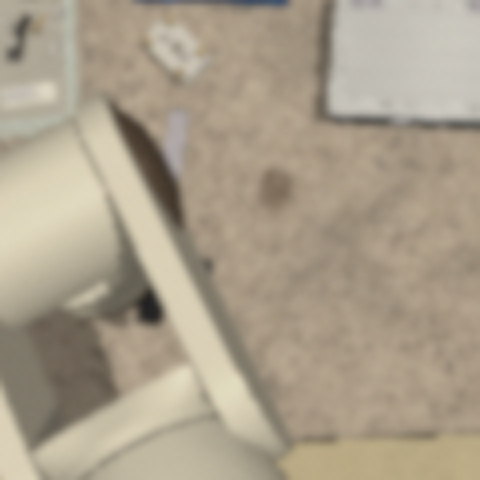

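The crop shows the blade lifted in the gripper, tip at about px (184.5,187.5). I check the blade's pitch from both views.

```bash
cat >> h.py <<'E'
def tri(C,a,b):
    "a,b: (cam,px) -> 3D point"
    (o1,d1),(o2,d2)=[ray(C[n],px) for n,px in (a,b)]
    s=np.linalg.lstsq(np.c_[d1,-d2],o2-o1,rcond=None)[0]
    P,Q=o1+s[0]*d1,o2+s[1]*d2; return (P+Q)/2,np.linalg.norm(P-Q)
E
python3 - <<'E'
from h import *
np.set_printoptions(precision=4,suppress=True)
C=cams();p,R,s=pose()
for d in ctrl.silhouettes("side","pry_blade")[:1]:
    ys,xs=np.where(d["mask"]);print(d["score"],len(xs))
    for u in range(xs.min(),xs.max()+1,3): print(u,ys[xs==u].min(),ys[xs==u].max(),end=" | ")
print()
for l in ["blade_tip","handle_end","pry_blade"]:print(l,[(d["centre"],d["score"]) for d in ctrl.mark_of("side",l)])
for b in np.arange(-.09,.1,.03): print(b,proj(C["side"],p+R.apply([b+.055,0,-.0034])))
print(tri(C,("top",(184.5,187.6)),("side",(243.9,218.5))))
print(p+R.apply([.15,0,-.0034]))
cv2.imwrite("pics/s3.png",cv2.resize(C["side"]["img"][180:260,220:340],None,fx=6,fy=6,interpolation=cv2.INTER_CUBIC))
E
```

```text
0.67 348
246 217 219 | 249 217 219 | 252 217 219 | 255 217 220 | 258 217 220 | 261 218 219 | 264 219 219 | 267 219 220 | 270 219 220 | 273 219 220 | 276 219 221 | 279 218 223 | 282 216 225 | 285 216 225 | 288 217 226 | 291 217 226 | 294 217 226 | Traceback (most recent call last):
  File "<stdin>", line 6, in <module>
    return umr_minimum(a, axis, None, out, keepdims, initial, where)
ValueError: zero-size array to reduction operation minimum which has no identity
```

Run:
```python
from h import *
np.set_printoptions(precision=4,suppress=True)
C=cams();p,R,s=pose()
for l in ["blade_tip","handle_end","pry_blade"]:print(l,[(d["centre"],d["score"]) for d in ctrl.mark_of("side",l)])
for b in np.arange(-.09,.1,.03): print(b,proj(C["side"],p+R.apply([b+.055,0,-.0034])))
print(tri(C,("top",(184.5,187.6)),("side",(243.9,218.5))))
print(p+R.apply([.15,0,-.0034]))
cv2.imwrite("pics/s3.png",cv2.resize(C["side"]["img"][180:260,220:340],None,fx=6,fy=6,interpolation=cv2.INTER_CUBIC))
```

```text
blade_tip [([242.3, 217.8], 0.59)]
handle_end [([315.0, 225.3], 0.73), ([241.1, 213.9], 0.56)]
pry_blade [([281.9, 222.2], 0.71)]
-0.09 [314.0409 222.2733]
-0.06 [302.4656 221.3176]
-0.03 [290.9816 220.3694]
0.0 [279.5877 219.4286]
0.03 [268.2829 218.4952]
0.06 [257.0662 217.5691]
0.09 [245.9365 216.6502]
(array([0.5614, 0.2832, 0.1236]), np.float64(0.0020144375359364554))
[0.5619 0.2824 0.1295]
```

View pics/s3.png

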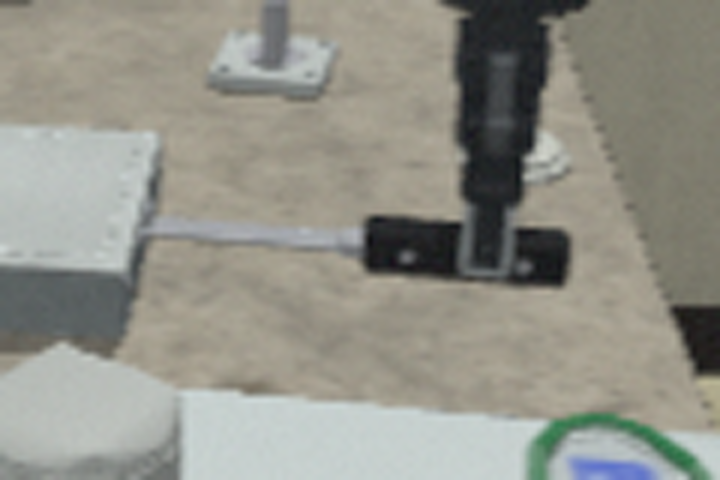

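The side crop shows the blade held level: tip at px (244.1,216.6), handle rear at (314.6,222.6). Both match the prediction, so the tip is the TCP plus 150 mm forward and 3.4 mm up.

Run:
```python
from h import *
delta([.3958,.0931,.0276],-.08)
```

```text
turn wz -0.057 shift cm [-0.09 21.05  9.87]
```

Request:
move_arm(
  plan="0 0 -0.057 0 0 0 0;0 0 0 -0.1 3 0 0;0 0 0 0 3.5 0 0;0 0 0 0 3.5 0 0;0 0 0 0 3.5 0 0;0 0 0 0 3.5 0 0;0 0 0 0 3 0 0;0 0 0 0 1 3 0;0 0 0 0 0 3 0;0 0 0 0 0 1.5 0",
)

```text
time_s: 8.62
ee_pos: [0.3946, 0.0927, 0.049]
eef_rot: [0.0, 0.999, -0.041, -0.001]
contact_force: [-0.8, -0.1, -1.5]
gripper_width: 0.201
gripper_force: 98.3
```

Run:
```python
from h import *
np.set_printoptions(precision=4,suppress=True)
p,R,s=pose();print(p,s["time_s"],s["gripper_width"])
delta([.3958,.0931,.0276],-.08)
C=cams()
for b in (-.09,0,.095): print(b,proj(C["side"],p+R.apply([b+.055,0,-.0034])),proj(C["top"],p+R.apply([b+.055,0,-.0034])))
for z in (.026,.037): print(proj(C["side"],[.5652,.0795,z]),proj(C["top"],[.5652,.0795,z]))
for n in C:
  for l in ["blade_tip","notch","lid_edge"]:print(n,l,[(d["centre"],d["score"]) for d in ctrl.mark_of(n,l)])
a=cv2.resize(C["side"]["img"][170:250,215:315],None,fx=5,fy=5,interpolation=cv2.INTER_CUBIC)
b=cv2.resize(C["top"]["img"][150:230,200:260],None,fx=5,fy=5,interpolation=cv2.INTER_CUBIC)
cv2.imwrite("pics/s4.png",np.hstack([a,b]))
```

```text
[0.3946 0.0927 0.049 ] 8.6167 0.20051052923802953
turn wz -0.002 shift cm [ 0.12 -0.05  2.14]
-0.09 [307.8197 212.28  ] [241.3496 245.3525]
0 [279.9891 210.7732] [242.6874 220.1225]
0.095 [250.9565 209.2014] [244.057  194.2914]
[244.4522 216.0511] [244.4119 190.248 ]
[244.484  213.0829] [244.2887 189.583 ]
side blade_tip [([250.9, 210.8], 0.65)]
side notch [([245.8, 213.6], 0.88), ([308.8, 215.2], 0.66)]
side lid_edge [([243.9, 216.3], 0.74)]
top blade_tip [([244.2, 195.8], 0.51), ([139.3, 261.2], 0.51)]
top notch [([245.3, 187.3], 0.81)]
top lid_edge [([242.9, 185.6], 0.8)]
```

View pics/s4.png

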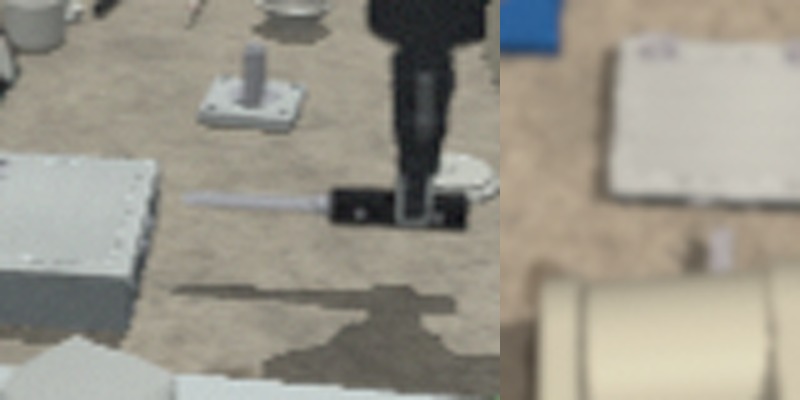

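The crop shows the tip about 20 mm in front of the case's front wall, in line with the notch, and still above lid level. I lower and insert.

Request:
move_arm(
  plan="0 0 0 0 0 1.2 0;0 0 0 0 0 0.9 0;0 0 0 0 0 0 0;0 0 0 1 0 0 0;0 0 0 1 0 0 0;0 0 0 1 0 0 0;0 0 0 0 0 0 0",
)

```text
time_s: 9.6
ee_pos: [0.4281, 0.091, 0.0309]
eef_rot: [-0.0, 0.999, -0.04, 0.001]
contact_force: [-0.7, 0.2, -1.1]
gripper_width: 0.203
gripper_force: 98.3
```

Run:
```python
from h import *
np.set_printoptions(precision=4,suppress=True)
p,R,s=pose();print(p,p+R.apply([.15,0,-.0034]),s["time_s"],s["gripper_width"],s["contact_force"])
```

```text
[0.4281 0.091  0.0309] [0.5776 0.0789 0.0345] 9.6 0.20319526285713174 [-0.7218  0.1557 -1.1061]
```

Request:
move_arm(
  plan="0 0 0 0.7 0 0.2 0;0 0 0 0.7 0 0 0;0 0 0 0 0 0 0;0 0 0 0 0 -0.3 0;0 0 0 0.05 0 -0.9 0;0 0 0 0.14 0 -0.9 0;0 0 0 0.23 0 -0.9 0;0 0 0 0 0 0 0",
)

```text
time_s: 10.27
ee_pos: [0.445, 0.0898, 0.0608]
eef_rot: [-0.0, 0.999, -0.04, 0.002]
contact_force: [0.5, 0.2, -0.3]
gripper_width: 0.206
gripper_force: 98.2
```

Run:
```python
from h import *
np.set_printoptions(precision=4,suppress=True)
p,R,s=pose();t=p+R.apply([.15,0,-.0034]);print(p,t,s["time_s"],s["gripper_width"],s["contact_force"],R.as_euler("xyz",degrees=True))
print("lid est",np.arctan2(t[2]+.001-.037,.6848-t[0]))
C=cams()
for l in ["lid_edge","blade_tip"]:print(l,[(d["centre"],d["score"]) for d in ctrl.mark_of("side",l)])
th=np.arctan2(t[2]+.001-.037,.6848-t[0]);print(proj(C["side"],[.6848-.12*np.cos(th),.0795,.037+.12*np.sin(th)]),proj(C["side"],t),proj(C["side"],[.5652,.0795,.037]))
```

```text
[0.445  0.0898 0.0608] [0.5945 0.0778 0.0647] 10.2667 0.20643628215153262 [ 0.4876  0.2214 -0.3064] [-179.9734   -0.1897   -4.5917]
lid est 0.3074910326283915
lid_edge [([242.0, 204.3], 0.68)]
blade_tip [([234.8, 209.3], 0.5)]
[242.9848 203.0885] [235.6063 205.121 ] [244.484  213.0829]
```

The lid is rising on the blade (estimate ≈0.28 rad). I continue along the arc.

Request:
move_arm(
  plan="0 0 0 0.32 0 -0.88 0;0 0 0 0.41 0 -0.85 0;0 0 0 0.49 0 -0.8 0;0 0 0 0.57 0 -0.75 0;0 0 0 0.64 0 -0.69 0;0 0 0 0.71 0 -0.62 0;0 0 0 0.76 0 -0.55 0;0 0 0 0 0 0 0",
)

```text
time_s: 11.13
ee_pos: [0.4845, 0.0865, 0.1109]
eef_rot: [-0.0, 0.999, -0.04, 0.001]
contact_force: [0.4, -0.1, -1.7]
gripper_width: 0.207
gripper_force: 98.3
```

Run:
```python
from h import *
np.set_printoptions(precision=4,suppress=True)
p,R,s=pose();t=p+R.apply([.15,0,-.0034]);print(p,t,s["time_s"],s["gripper_width"],s["contact_force"],R.as_euler("xyz",degrees=True))
th=np.arctan2(t[2]+.001-.037,.6848-t[0]);print("lid est",th)
C=cams()
for l in ["lid_edge","blade_tip"]:print(l,[(d["centre"],d["score"]) for d in ctrl.mark_of("side",l)])
print(proj(C["side"],[.6848-.12*np.cos(th),.0795,.037+.12*np.sin(th)]),proj(C["side"],t))
cv2.imwrite("pics/s5.png",cv2.resize(C["side"]["img"][150:250,190:320],None,fx=6,fy=6,interpolation=cv2.INTER_CUBIC))
```

```text
[0.4845 0.0865 0.1109] [0.634  0.0744 0.1146] 11.1333 0.20689717589312664 [ 0.4082 -0.0923 -1.7017] [-179.985    -0.1107   -4.6073]
lid est 0.9972493618465227
lid_edge [([227.0, 186.3], 0.77), ([255.1, 193.2], 0.54)]
blade_tip [([223.4, 191.3], 0.72)]
[227.6647 184.4609] [223.39 190.45]
```

View pics/s5.png

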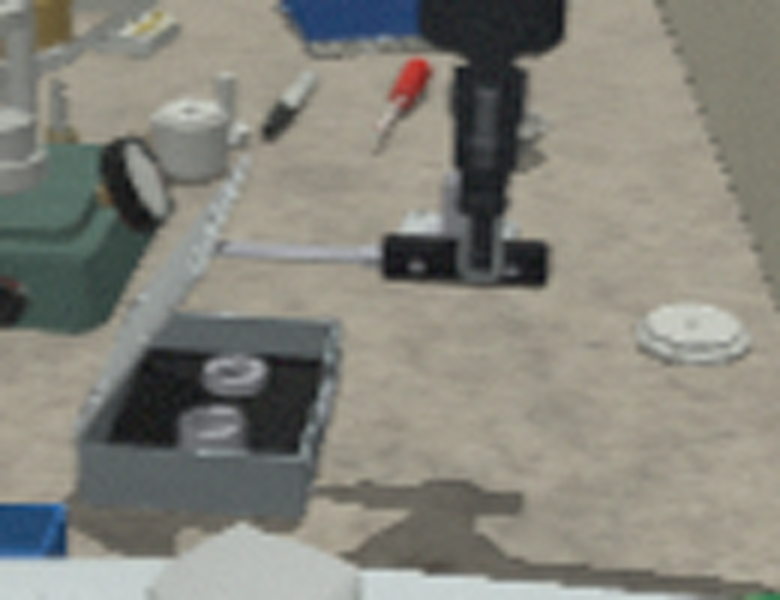

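The side crop shows the lid at about 1 rad with the blade tip under it. Both rings are visible: the taller, thicker one is nearest the camera (px ~225.5,221, case +y) and the thinner one is at (229,212).

Request:
move_arm(
  plan="0 0 0 0.82 0 -0.47 0;0 0 0 0.86 0 -0.38 0;0 0 0 0.89 0 -0.3 0;0 0 0 0.92 0 -0.21 0;0 0 0 0.93 0 -0.11 0;0 0 0 0.94 0 0 0;0 0 0 0.94 0 0.1 0;0 0 0 0.9 0 0.1 0;0 0 0 0 0 0 0;0 0 0 0 0 0 0",
)

```text
time_s: 12.17
ee_pos: [0.5545, 0.0808, 0.1219]
eef_rot: [-0.0, 0.999, -0.04, -0.0]
contact_force: [-0.9, 0.2, -1.7]
gripper_width: 0.198
gripper_force: 98.4
```

Run:
```python
from h import *
np.set_printoptions(precision=4,suppress=True)
p,R,s=pose();t=p+R.apply([.15,0,-.0034]);print(p,t,s["time_s"],s["gripper_width"],s["contact_force"],R.as_euler("xyz",degrees=True))
th=np.arctan2(t[2]+.001-.037,.6848-t[0]);print("lid est",th)
C=cams()
for l in ["lid_edge","blade_tip","hinge_line"]:print(l,[(d["centre"],d["score"]) for d in ctrl.mark_of("side",l)])
for a in (th,1.3,1.4,1.5,1.6,1.7,1.8):print(proj(C["side"],[.6848-.12*np.cos(a),.0795,.037+.12*np.sin(a)]))
```

```text
[0.5545 0.0808 0.1219] [0.704  0.0688 0.1251] 12.1667 0.19846816651628948 [-0.8606  0.1885 -1.749 ] [-179.9969    0.0563   -4.6047]
lid est 1.7834786489020371
lid_edge [([198.8, 180.0], 0.84), ([222.9, 174.4], 0.63)]
blade_tip [([202.6, 188.9], 0.69), ([264.5, 190.1], 0.64), ([227.8, 220.9], 0.62)]
hinge_line [([207.8, 210.8], 0.6)]
[199.0185 179.081 ]
[217.1882 179.9218]
[213.4686 179.0769]
[209.6886 178.5781]
[205.8908 178.4314]
[202.118  178.6387]
[198.4128 179.1973]
```

Lid is at about 1.78 rad. I retract straight back, then carry the blade to the left of the case and lower it.

Request:
move_arm(
  plan="0 0 0 -2 0 0 0;0 0 0 -4 0 0 0;0 0 0 -4 0 0 0;0 0 0 -4 0 0 0;0 0 0 -3 0 0 0;0 0 0 0 -3.5 0 0;0 0 0 0 -3.6 0 0;0 0 0 0 -3.6 0 0;0 0 0 0 -3.5 0 0;0 0 0 0 0 0 0",
)

```text
time_s: 13.25
ee_pos: [0.3961, 0.2406, 0.1228]
eef_rot: [-0.001, 0.999, -0.039, 0.0]
contact_force: [0.1, -0.4, -1.2]
gripper_width: 0.202
gripper_force: 98.6
```

Request:
move_arm(
  plan="0 0 0 0 0 3 0;0 0 0 0 0 3 0;0 0 0 0 0 2.5 0;0 0 0 0 0 1.2 0;0 0 0 0 0 0 0;0 0 0 0 0 0 0",
)

```text
time_s: 13.75
ee_pos: [0.3961, 0.236, 0.0256]
eef_rot: [0.0, 0.999, -0.04, -0.0]
contact_force: [0.2, -0.4, -0.3]
gripper_width: 0.202
gripper_force: 98.6
```

Run:
```python
from h import *
np.set_printoptions(precision=4,suppress=True)
p,R,s=pose();print(p,s["time_s"],s["gripper_width"],s["contact_force"],R.as_euler("xyz",degrees=True))
C=cams()
for n in C:
  for l in ["lid_edge"]:print(l,[(d["centre"],d["score"]) for d in ctrl.mark_of(n,l)])
```

```text
[0.3961 0.236  0.0256] 13.75 0.20172805525579843 [ 0.211  -0.4155 -0.3024] [179.9913   0.0337  -4.5943]
lid_edge [([198.9, 179.5], 0.66)]
lid_edge [([245.2, 136.1], 0.58)]
```

Request:
move_arm(
  plan="0 0 0 0 0 1 0;0 0 0 0 0 0.6 0;0 0 0 0 0 0.15 0;0 0 0 0 0 0 0;0 0 0 0 0 0 0.3;0 0 0 0 0 0 0.6;0 0 0 0 0 0 1;0 0 0 0 0 0 1;0 0 0 0 0 0 1;0 0 0 0 0 0 1",
)

```text
time_s: 14.78
ee_pos: [0.3963, 0.236, 0.0079]
eef_rot: [-0.0, 0.999, -0.04, -0.0]
contact_force: [-0.5, 0.7, 0.3]
gripper_width: 0.978
gripper_force: 0.0
```

Request:
move_arm(
  plan="0 0 0 0 0 -1 1;0 0 0 0 0 -3 1;0 0 0 0 0 -4 1;0 0 0 0 0 -4 1;0 0 0 0 0 -4 1;0 0 0 0 0 -3 1;0 0 0 -3 0 0 1;0 0 0 -3 0 0 1;0 0 0 0 0 0 1",
)

```text
time_s: 15.53
ee_pos: [0.3331, 0.241, 0.1993]
eef_rot: [-0.001, 0.999, -0.04, 0.0]
contact_force: [-0.2, -1.9, 0.5]
gripper_width: 0.997
gripper_force: 0.0
```

Run:
```python
from h import *
np.set_printoptions(precision=4,suppress=True)
p,R,s=pose();print(p,s["time_s"],s["gripper_width"],s["contact_force"],np.round(s["q"],2))
C=cams()
for n in C:
  for l in ["lid_edge","blade_tip","handle_end","pry_blade","thick_ring","thick_mid","thin_ring","shaft_top","shaft_foot"]:print(n,l,[(np.round(d["centre"],1).tolist(),round(d["score"],2)) for d in ctrl.mark_of(n,l)])
  for l in ["thick_ring","thin_ring"]:print(n,"sil",l,[(np.round(d["centre"],1).tolist(),round(d["score"],2),d["mask"].sum()) for d in ctrl.silhouettes(n,l)])
a=cv2.resize(C["top"]["img"][140:260,160:260],None,fx=4,fy=4,interpolation=cv2.INTER_CUBIC)
b=cv2.resize(C["side"]["img"][170:250,190:290],None,fx=4,fy=4,interpolation=cv2.INTER_CUBIC)
b=cv2.copyMakeBorder(b,0,160,0,0,cv2.BORDER_CONSTANT)
cv2.imwrite("pics/t6.png",np.hstack([a,b]))
```

```text
[0.3331 0.241  0.1993] 15.5333 0.9968709247499686 [-0.2391 -1.8865  0.5072] [ 0.44 -0.19  1.83  0.    1.49  2.09]
side lid_edge [([196.7, 182.1], 0.97)]
side blade_tip [([248.7, 244.5], 0.85)]
side handle_end [([313.2, 248.0], 0.67), ([248.6, 248.3], 0.64)]
side pry_blade [([282.6, 246.9], 0.6)]
side thick_ring [([195.6, 180.3], 0.62), ([227.0, 224.9], 0.57)]
side thick_mid [([221.1, 220.7], 0.61)]
side thin_ring [([226.4, 214.6], 0.43), ([231.4, 222.0], 0.25)]
side shaft_top [([200.5, 181.1], 0.64), ([263.3, 177.3], 0.51)]
side shaft_foot [([263.4, 190.2], 0.48)]
side sil thick_ring [([272.7, 173.4], 0.66, np.int64(104)), ([227.5, 210.6], 0.33, np.int64(59)), ([203.2, 192.9], 0.21, np.int64(600))]
side sil thin_ring [([227.5, 211.9], 0.41, np.int64(63))]
top lid_edge [([186.0, 173.7], 0.74), ([245.9, 138.3], 0.67)]
top blade_tip [([206.9, 195.4], 0.46), ([248.3, 173.8], 0.32)]
top handle_end [([138.7, 207.5], 0.5), ([323.3, 205.1], 0.41)]
top pry_blade [([206.0, 196.5], 0.67), ([140.2, 233.3], 0.61), ([206.8, 219.9], 0.56), ([369.6, 215.9], 0.25)]
top thick_ring [([236.0, 178.3], 0.58)]
top thick_mid [([232.4, 175.0], 0.6), ([318.9, 205.2], 0.3)]
top thin_ring [([369.4, 221.1], 0.72), ([254.2, 173.7], 0.42)]
top shaft_top [([320.9, 206.1], 0.73)]
top shaft_foot [([317.8, 208.4], 0.88)]
top sil thick_ring [([233.8, 176.5], 0.54, np.int64(43))]
top sil thin_ring [([254.6, 177.4], 0.63, np.int64(45))]
```

View pics/t6.png

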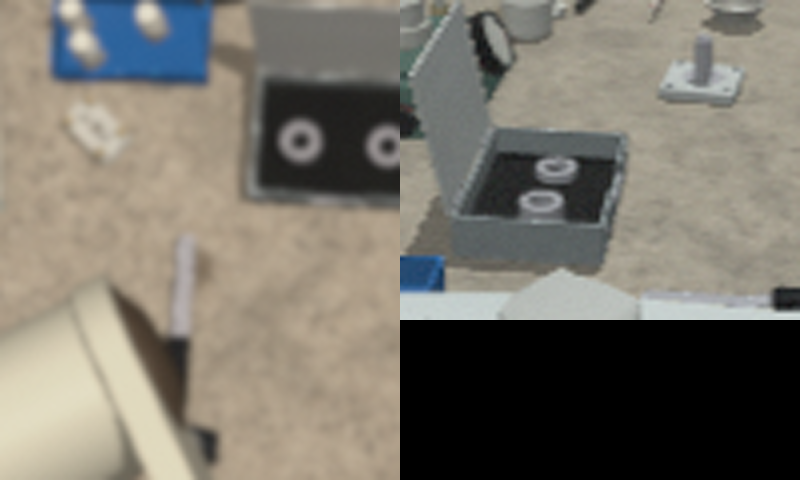

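The view shows the blade lying flat on the bench (tip px ~206.5,199), the lid open, the thick ring left in the top view at (234.6,175) and the jig clear. I fit the ring and jig positions by matching rendered templates.

```bash
cat > fit.py <<'E'
from h import *
from scipy.optimize import minimize
S=8
def poly(m,c,P,v,off):
    q=np.array([proj(c,p) for p in P]); q=(q-off+.5)*S
    cv2.fillConvexPoly(m,cv2.convexHull(q.astype(np.float32)).astype(np.int32),v)
A=np.linspace(0,2*np.pi,40)
circ=lambda x,y,z,r:[[x+r*np.cos(a),y+r*np.sin(a),z] for a in A]
def ring(m,c,o,p,z=.012,h=.02):
    poly(m,c,circ(*p[:2],z,.018)+circ(*p[:2],z+h,.018),1.,o); poly(m,c,circ(*p[:2],z+h,.0105),0.,o)
def jig(m,c,o,p):
    y=p[2]/10
    B=[[p[0]+.038*(a*np.cos(y)-b*np.sin(y)),p[1]+.038*(a*np.sin(y)+b*np.cos(y)),z] for a in(-1,1) for b in(-1,1) for z in(0,.012)]
    poly(m,c,B,1.,o); poly(m,c,circ(*p[:2],.012,.009)+circ(*p[:2],.051,.009)+circ(*p[:2],.057,.0055),.45,o)
def fit(c,model,p0,half=16,zc=.02,step=.004):
    u=np.round(proj(c,[p0[0],p0[1],zc])).astype(int); o=u-half
    g=cv2.cvtColor(c["img"],cv2.COLOR_BGR2GRAY)[o[1]:o[1]+2*half,o[0]:o[0]+2*half].astype(float)
    def f(p):
        m=np.zeros((2*half*S,)*2,np.float32); model(m,c,o,p)
        m=cv2.GaussianBlur(cv2.resize(m,(2*half,)*2,interpolation=cv2.INTER_AREA),(0,0),.7)
        return -np.corrcoef(m.ravel(),g.ravel())[0,1]
    best=min((minimize(f,np.r_[p0[0]+a,p0[1]+b,p0[2:]],method="Nelder-Mead",options=dict(initial_simplex=[np.r_[p0[0]+a,p0[1]+b,p0[2:]]+d for d in np.vstack([np.zeros(len(p0)),np.diag([step,step]+[1.]*(len(p0)-2))])])) for a in(-.004,.004) for b in(-.004,.004)),key=lambda r:r.fun)
    return best.x.round(4),round(best.fun,3)
E
python3 - <<'E'
from fit import *
C=cams();c=C["top"]
print(at_z(c,(234.6,174.9),.032), tri(C,("top",(234.6,174.9)),("side",(224.9,220.1))))
print("ring top",fit(c,ring,[.625,.112],half=7,zc=.022))
print("thin top",fit(c,lambda m,c,o,p:ring(m,c,o,p,.012,.01),[.62,.037],half=7,zc=.022))
for n in C: print("jig",n,fit(C[n],jig,[.486,-.19,-.8],half=15))
print("thin side",fit(C["side"],lambda m,c,o,p:ring(m,c,o,p,.012,.01),[.62,.037],half=7,zc=.022))
E
```

```text
[0.62422851 0.11420482 0.032     ] (array([0.62636189, 0.11441846, 0.02777515]), np.float64(0.0018686816644543898))
ring top (array([0.6272, 0.1141]), np.float64(-0.913))
thin top (array([0.6201, 0.033 ]), np.float64(-0.943))
jig side (array([ 0.4934, -0.2155,  0.4014]), np.float64(-0.289))
jig top (array([ 0.4889, -0.1962, -2.2451]), np.float64(-0.707))
thin side (array([0.6209, 0.0246]), np.float64(-0.604))
```

Request:
move_arm(
  plan="0 0 -0.12 0 0 0 0.7;0 0 -0.12 0 0 0 0.7;0 0 -0.12 0 0 0 0.7;0 0 -0.12 0 0 0 0.7;0 0 -0.12 0 0 0 0.7;0 0 -0.12 0 0 0 0.7;0 0 -0.12 0 0 0 0.7;0 0 -0.12 0 0 0 0.7;0 0 -0.12 0 0 0 0.7;0 0 -0.12 0 0 0 0.7",
  grip_force=50,
)

```text
time_s: 17.67
ee_pos: [0.3365, 0.2409, 0.198]
eef_rot: [-0.0, 0.846, 0.534, 0.0]
contact_force: [0.3, 0.1, -0.2]
gripper_width: 0.7
gripper_force: 0.0
```

Request:
move_arm(
  plan="0 0 -0.12 0 0 0 0.7;0 0 -0.12 0 0 0 0.7;0 0 -0.12 0 0 0 0.7;0 0 0 0 0 0 0.7",
)

```text
time_s: 18.0
ee_pos: [0.3365, 0.2409, 0.198]
eef_rot: [-0.0, 0.736, 0.677, 0.0]
contact_force: [0.1, 0.0, 1.0]
gripper_width: 0.696
gripper_force: 0.0
```

Run:
```python
from fit import *
p,R,s=pose();print(p,s["time_s"],R.as_euler("xyz",degrees=True))
delta([.6265,.1141,.08],1.49)
c=ctrl.read_camera("top"); print("ring",fit(c,ring,[.625,.112],half=7,zc=.022)); print("jig",fit(c,jig,[.486,-.19,-2.1],half=15))
```

```text
[0.33649844 0.2408567  0.19795092] 18.0 [-1.79999440e+02 -7.35520447e-03  8.51605768e+01]
turn wz -0.004 shift cm [-10.29  29.93  11.8 ]
ring (array([0.6272, 0.1141]), np.float64(-0.913))
jig (array([ 0.4884, -0.1957, -2.2485]), np.float64(-0.707))
```

Request:
move_arm(
  plan="0 0 0 -1.1 3.2 0 0.7;0 0 0 -1.1 3.2 0 0.7;0 0 0 -1.1 3.2 0 0.7;0 0 0 -1.1 3.2 0 0.7;0 0 0 -1.1 3.2 0 0.7;0 0 0 -1.1 3.2 0 0.7;0 0 0 -1.1 3.2 0 0.7;0 0 0 -1.1 3.2 0 0.7;0 0 0 -1.1 3.2 0 0.7;0 0 0 0 0 0 0.7",
)

```text
time_s: 18.88
ee_pos: [0.6181, 0.1133, 0.1963]
eef_rot: [0.0, 0.741, 0.671, -0.001]
contact_force: [0.7, -0.6, -0.6]
gripper_width: 0.702
gripper_force: 0.0
```

Request:
move_arm(
  plan="0 0 0 -0.2 1 3 0.7;0 0 0 -0.2 0 3 0.7;0 0 0 0 0 3 0.7;0 0 0 0 0 2 0.7;0 0 0 0 0 0 0.7;0 0 0 0 0 0 0.7",
)

```text
time_s: 19.38
ee_pos: [0.6235, 0.1113, 0.0877]
eef_rot: [-0.001, 0.74, 0.673, -0.001]
contact_force: [0.6, 0.4, 1.3]
gripper_width: 0.702
gripper_force: 0.0
```

Run:
```python
from fit import *
p,R,s=pose();print(p,s["time_s"],R.as_euler("xyz",degrees=True),s["contact_force"])
delta([.6265,.1141,.0145],1.49)
C=cams();c=C["side"]
for dz in (0,): print("tcp side px",proj(c,p),"ring",proj(c,[.6265,.1141,.032]))
```

```text
[0.62352423 0.11129978 0.08767438] 19.3833 [-1.79908879e+02  4.84335392e-03  8.46181698e+01] [0.62528145 0.43168673 1.29634795]
turn wz -0.013 shift cm [0.3  0.27 7.32]
tcp side px [225.9136639  202.94716619] ring [225.12719909 218.97034316]
```

Request:
move_arm(
  plan="0 0 0 0.3 0.3 3 0.7;0 0 0 0 0 2.5 0.7;0 0 0 0 0 1.2 0.7;0 0 0 0 0 0.6 0.7;0 0 0 0 0 0 0.7;0 0 0 0 0 0 0.4;0 0 0 0 0 0 0.2;0 0 0 0 0 0 0.2;0 0 0 0 0 0 0.2;0 0 0 0 0 0 0.2",
)

```text
time_s: 20.32
ee_pos: [0.6281, 0.114, 0.017]
eef_rot: [0.001, 0.739, 0.674, 0.001]
contact_force: [-1.5, -0.1, 7.1]
gripper_width: 0.396
gripper_force: 49.8
```

Run:
```python
from fit import *
p,R,s=pose();print(p,s["time_s"],s["gripper_width"],s["gripper_force"],s["contact_force"])
```

```text
[0.62813047 0.113988   0.0170416 ] 20.3167 0.39600189884732634 49.78207726031542 [-1.46768664 -0.07601652  7.0612363 ]
```

Request:
move_arm(
  plan="0 0 0 0 0 -1 0.2;0 0 0 0 0 -3 0.2;0 0 0 0 0 -4 0.2;0 0 0 0 0 -4 0.2;0 0 0 -1 -3 0 0.2;0 0 0 -2 -3 0 0.2;0 0 0 -2.5 -3 0 0.2;0 0 0 -3.5 -2 0 0.2;0 0 0 -3.5 0 0 0.2;0 0 0 -3.5 0 0 0.2",
)

```text
time_s: 21.15
ee_pos: [0.5021, -0.0364, 0.137]
eef_rot: [0.001, 0.738, 0.675, 0.001]
contact_force: [1.6, -0.3, -1.0]
gripper_width: 0.393
gripper_force: 50.1
```

Request:
move_arm(
  plan="0 0 0 -3.5 0 0 0.2;0 0 0 -3.5 0 0 0.2;0 0 0 -3.5 0 0 0.2;0 0 0 -3 0 0 0.2;0 0 0 0 0 0 0.2;0 0 0 0 0 0 0.2",
)

```text
time_s: 21.65
ee_pos: [0.4907, -0.1713, 0.1361]
eef_rot: [0.001, 0.739, 0.673, 0.0]
contact_force: [0.2, 0.4, -0.8]
gripper_width: 0.39
gripper_force: 50.1
```

Run:
```python
from fit import *
p,R,s=pose();print(p,s["time_s"],s["gripper_width"],s["contact_force"])
delta([.487,-.193,.13],1.483)
C=cams();cv2.imwrite("pics/side7.png",C["side"]["img"]);cv2.imwrite("pics/top7.png",C["top"]["img"])
c=C["side"];print("pred ring mid",proj(c,p-[0,0,-.005]),"shaft pred",proj(c,[.487,-.193,.057]),proj(c,[.487,-.193,.012]))
for l in ["thick_mid","shaft_top","shaft_foot","jig"]:print(l,[(np.round(d["centre"],1).tolist(),round(d["score"],2)) for d in ctrl.mark_of("side",l)])
for l in ["thick_ring","jig"]:
  for d in ctrl.silhouettes("side",l):
    ys,xs=np.where(d["mask"]);print(l,np.round(d["centre"],1),round(d["score"],2),len(xs),xs.min(),xs.max(),ys.min(),ys.max())
u,v=np.round(proj(c,p)).astype(int);print(u,v)
g=cv2.cvtColor(c["img"],cv2.COLOR_BGR2GRAY)
for r in range(v-4,v+28): print(r,g[r,u-10:u+11].tolist())
```

```text
[ 0.49068654 -0.17126339  0.13605597] 21.65 0.3895463624739187 [ 0.20339611  0.4387987  -0.78553249]
turn wz -0.006 shift cm [-2.2  -0.18  0.61]
pred ring mid [265.93448365 159.44871896] shaft pred [265.98133786 177.95177171] [265.59926078 188.39544543]
thick_mid [([262.6, 158.9], 0.5)]
shaft_top [([243.9, 216.9], 0.5), ([264.7, 175.7], 0.49)]
shaft_foot [([268.0, 186.6], 0.68)]
jig [([264.1, 186.9], 0.59), ([198.2, 179.7], 0.55)]
jig [202.3 195.9] 0.15 592 192 212 171 221
266 161
157 [120, 111, 79, 54, 100, 92, 139, 150, 131, 116, 119, 124, 144, 156, 122, 106, 93, 47, 86, 111, 111]
158 [119, 110, 77, 57, 99, 97, 126, 147, 130, 122, 125, 125, 129, 126, 98, 104, 86, 43, 128, 157, 157]
159 [157, 156, 120, 78, 102, 97, 95, 110, 115, 119, 126, 118, 111, 103, 83, 102, 88, 68, 133, 158, 158]
160 [158, 141, 115, 101, 113, 95, 98, 110, 114, 116, 113, 112, 107, 100, 82, 106, 108, 121, 143, 155, 154]
161 [145, 118, 101, 94, 91, 85, 104, 113, 113, 112, 111, 108, 103, 100, 85, 103, 139, 155, 155, 156, 158]
162 [135, 102, 97, 92, 69, 83, 103, 111, 113, 114, 113, 110, 104, 103, 111, 133, 150, 153,
[... 2133 characters left out ...]
 163, 159, 162, 159, 156, 159, 165, 168]
183 [163, 163, 167, 166, 165, 163, 163, 140, 118, 117, 109, 110, 143, 162, 160, 162, 161, 161, 158, 161, 168]
184 [164, 163, 168, 162, 157, 161, 158, 137, 117, 115, 109, 108, 140, 151, 152, 154, 152, 154, 156, 160, 164]
185 [160, 158, 179, 165, 153, 175, 173, 146, 118, 114, 110, 110, 142, 159, 157, 156, 155, 154, 156, 160, 162]
186 [160, 176, 194, 185, 186, 198, 197, 163, 124, 113, 109, 113, 163, 190, 182, 178, 177, 156, 159, 167, 166]
187 [164, 187, 199, 200, 200, 188, 186, 152, 119, 113, 108, 126, 167, 193, 194, 195, 194, 157, 157, 169, 164]
188 [174, 191, 198, 199, 194, 180, 176, 148, 117, 114, 109, 123, 158, 175, 182, 192, 196, 193, 196, 158, 149]
```

Run:
```python
import fit as F
from fit import *
C=cams()
for n in C: C[n]["img0"]=C[n]["img"]
def jigv(sv,side):
    def m_(m,c,o,p):
        y=p[2]/10
        B=lambda zs:[[p[0]+.038*(a*np.cos(y)-b*np.sin(y)),p[1]+.038*(a*np.sin(y)+b*np.cos(y)),z] for a in(-1,1) for b in(-1,1) for z in zs]
        poly(m,c,B((0,.012)),side,o);poly(m,c,B((.012,)),1.,o)
        poly(m,c,circ(*p[:2],.012,.009)+circ(*p[:2],.051,.009)+circ(*p[:2],.057,.0055),sv,o)
    return m_
for f,n in [("top0","top"),("side0","side"),("side7","side")]:
    c=C[n];c["img"]=cv2.imread(f"pics/{f}.png")
    for sv in (-.5,-1.3):
        for sd in (.3,1.): print(f,sv,sd,fit(c,jigv(sv,sd),[.488,-.192,-2.2],half=13,zc=.025))
c=C["side"];p=np.array([.4907,-.1713,.1361])
print("ring bottom near edge pred row",proj(c,p+[0,.018,-.005]),"shaft top",proj(c,[.488,-.193,.057]),proj(c,[.488,-.1985,.057]))
```

```text
top0 -0.5 0.3 (array([ 0.488 , -0.1938, -2.0776]), np.float64(-0.738))
top0 -0.5 1.0 (array([ 0.489 , -0.1938, -1.9363]), np.float64(-0.715))
top0 -1.3 0.3 (array([ 0.4878, -0.1922, -2.014 ]), np.float64(-0.71))
top0 -1.3 1.0 (array([ 0.4884, -0.193 , -1.9823]), np.float64(-0.685))
side0 -0.5 0.3 (array([ 0.4888, -0.19  , -2.9574]), np.float64(-0.517))
side0 -0.5 1.0 (array([ 0.4871, -0.2123, -2.9745]), np.float64(-0.483))
side0 -1.3 0.3 (array([ 0.489 , -0.1891, -2.6227]), np.float64(-0.522))
side0 -1.3 1.0 (array([ 0.4869, -0.2121, -3.0553]), np.float64(-0.481))
side7 -0.5 0.3 (array([ 0.4893, -0.1912, -2.9439]), np.float64(-0.518))
side7 -0.5 1.0 (array([ 0.4876, -0.2133, -2.4785]), np.float64(-0.483))
side7 -1.3 0.3 (array([ 0.4889, -0.1891, -2.6328]), np.float64(-0.523))
side7 -1.3 1.0 (array([ 0.4872, -0.2097, -3.0853]), np.float64(-0.48))
ring bottom near edge pred row [265.97967683 163.45492283] shaft top [265.7295194  177.94692438] [265.68998102 177.44705472]
```

Request:
move_arm(
  plan="0 0 0 -1.1 0 0 0.2;0 0 0 -1.1 0 0 0.2;0 0 0 0 0 2.5 0.2;0 0 0 0 0 2 0.2;0 0 0 0 0 1.3 0.2;0 0 0 0 0 0 0.2;0 0 0 0 0 0 0.2",
)

```text
time_s: 22.73
ee_pos: [0.4886, -0.1924, 0.0768]
eef_rot: [-0.001, 0.739, 0.674, -0.0]
contact_force: [-0.2, -0.3, -1.0]
gripper_width: 0.388
gripper_force: 50.1
```

Run:
```python
from fit import *
p,R,s=pose();print(p,s["time_s"],s["gripper_width"],s["contact_force"],R.as_euler("xyz",degrees=True))
delta([.4885,-.1925,.075],1.483)
C=cams();c=C["side"];print(proj(c,p),proj(c,p+[0,.018,-.005]))
cv2.imwrite("pics/s8.png",cv2.resize(c["img"][150:200,235:295],None,fx=12,fy=12,interpolation=cv2.INTER_CUBIC))
```

```text
[ 0.4885792  -0.19241133  0.07680309] 22.7333 0.38807137025531174 [-0.15039708 -0.28580682 -0.96277532] [-1.79944316e+02 -2.44562157e-02  8.47567548e+01]
turn wz -0.004 shift cm [-0.01 -0.01  0.18]
[265.75696295 173.31402805] [265.84589812 176.12995309]
```

View pics/s8.png

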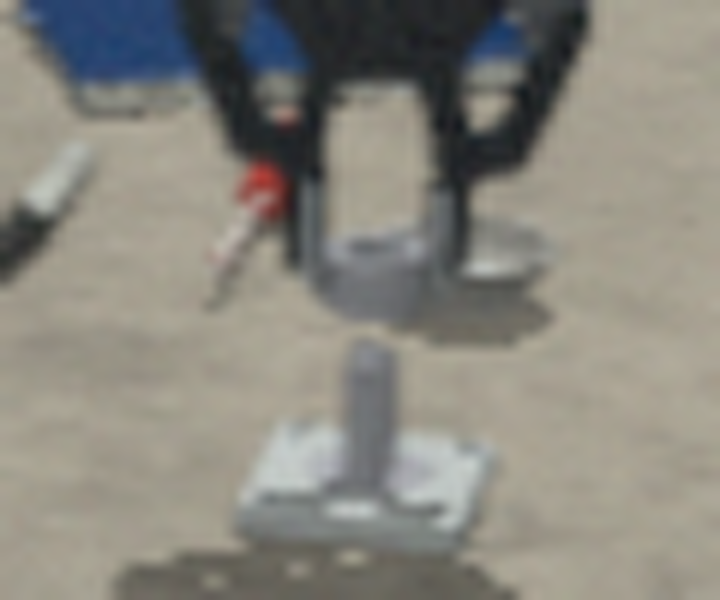

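The crop shows the ring (centre about px 266.2) right above the shaft top (about px 266.0), level. I lower it onto the shaft with a light grip.

Request:
move_arm(
  plan="0 0 0 0 0.05 1 0.2;0 0 0 0 0 0.5 0.2;0 0 0 0 0 0.4 0.2;0 0 0 0 0 0.3 0.2;0 0 0 0 0 0.3 0.2;0 0 0 0 0 0 0.2",
  grip_force=25,
)

```text
time_s: 23.33
ee_pos: [0.4891, -0.1917, 0.0513]
eef_rot: [-0.0, 0.739, 0.674, -0.0]
contact_force: [0.1, -1.4, -1.7]
gripper_width: 0.386
gripper_force: 50.1
```

Request:
move_arm(
  plan="0 0 0 0 0 0.6 0.2;0 0 0 0 0 0.6 0.2;0 0 0 0 0 0.6 0.2;0 0 0 0 0 0.6 0.2;0 0 0 0 0 0.6 0.2;0 0 0 0 0 0 0.2;0 0 0 0 0 0 0.2",
)

```text
time_s: 23.92
ee_pos: [0.4891, -0.1918, 0.0214]
eef_rot: [-0.0, 0.739, 0.674, -0.0]
contact_force: [-0.6, -1.6, -1.5]
gripper_width: 0.393
gripper_force: 50.0
```

Request:
move_arm(
  plan="0 0 0 0 0 0.3 0.2;0 0 0 0 0 0.1 0.2;0 0 0 0 0 0 0.2;0 0 0 0 0 0 0.45;0 0 0 0 0 0 0.6;0 0 0 0 0 0 0.7;0 0 0 0 0 0 0.7;0 0 0 0 0 0 0.7;0 0 0 0 0 -2 0.7;0 0 0 0 0 -3 0.7",
)

```text
time_s: 24.75
ee_pos: [0.488, -0.191, 0.0662]
eef_rot: [-0.002, 0.739, 0.674, -0.001]
contact_force: [0.1, 0.0, -0.2]
gripper_width: 0.697
gripper_force: 0.0
```

Request:
move_arm(
  plan="0 0 0 0 0 -4 0.7;0 0 0 0 0 -4 0.7;0 0 0 0 0 -4 0.7;0 0 0 0 0 0 0.7;0 0 0 0 0 0 0.7",
)

```text
time_s: 25.17
ee_pos: [0.4901, -0.1922, 0.1903]
eef_rot: [0.002, 0.739, 0.674, 0.001]
contact_force: [0.1, 0.2, -0.3]
gripper_width: 0.7
gripper_force: 0.0
```

Run:
```python
from fit import *
p,R,s=pose();print(p,s["time_s"],s["gripper_width"],s["contact_force"])
C=cams();c=C["side"]
print("pred thick_mid",proj(c,[.489,-.192,.022]))
for l in ["thick_mid","thick_ring","lid_edge"]:print(l,[(np.round(d["centre"],1).tolist(),round(d["score"],2)) for d in ctrl.mark_of("side",l)])
for l in ["thick_ring"]:
  for d in ctrl.silhouettes("side",l):
    ys,xs=np.where(d["mask"]);print(l,round(d["score"],2),len(xs),xs.min(),xs.max(),ys.min(),ys.max())
g=cv2.cvtColor(c["img"],cv2.COLOR_BGR2GRAY)
for r in range(176,195): print(r,g[r,254:278].tolist())
```

```text
[ 0.49010216 -0.1922113   0.19030868] 25.1667 0.6997822294808571 [ 0.10541389  0.18390508 -0.30379589]
pred thick_mid [265.19151081 186.18376377]
thick_mid [([264.3, 184.2], 0.46)]
thick_ring [([265.9, 190.4], 0.62)]
lid_edge [([196.4, 181.5], 0.77)]
thick_ring 0.47 32 261 268 186 190
176 [159, 159, 158, 161, 164, 164, 162, 165, 166, 164, 167, 138, 115, 108, 104, 99, 100, 101, 106, 104, 100, 103, 108, 105]
177 [160, 163, 162, 166, 165, 164, 158, 154, 156, 161, 160, 164, 167, 138, 114, 115, 110, 104, 104, 103, 107, 106, 109, 107]
178 [162, 161, 163, 164, 166, 165, 168, 167, 168, 165, 164, 168, 169, 160, 162, 164, 138, 116, 119, 115, 117, 115, 116, 114]
179 [160, 162, 164, 166, 165, 166, 165, 163, 164, 160, 143, 144, 152, 149, 157, 165, 163, 163, 161, 163, 161, 158, 160, 161]
180 [155, 160, 162, 165, 168, 167, 161, 158, 157, 149, 135, 135, 130, 132, 150, 162, 162, 163, 162, 161, 159, 159, 159, 160]
181 [150, 156, 158, 159, 163, 161, 158, 155, 159, 138, 116, 113, 113, 113, 144, 161, 162, 162, 158, 156, 158, 162, 166, 162]
182 [161, 162, 164, 161, 164, 160, 154, 155, 158, 140, 120, 114, 
[... 858 characters left out ...]
, 113, 113, 107, 107, 105, 98, 134, 163, 186, 196, 193, 186, 151, 146, 161]
190 [158, 173, 184, 190, 192, 198, 166, 132, 119, 115, 114, 115, 111, 106, 115, 163, 188, 194, 194, 193, 164, 143, 161, 164]
191 [157, 181, 155, 132, 175, 192, 193, 192, 164, 135, 133, 135, 134, 134, 174, 195, 194, 189, 190, 190, 146, 141, 160, 157]
192 [147, 142, 151, 157, 167, 173, 177, 181, 187, 189, 190, 190, 188, 193, 192, 193, 179, 149, 169, 174, 128, 141, 155, 152]
193 [135, 126, 126, 130, 128, 127, 130, 130, 132, 136, 139, 144, 154, 159, 168, 173, 179, 178, 184, 152, 113, 144, 159, 153]
194 [132, 116, 115, 116, 117, 125, 125, 128, 127, 124, 125, 124, 127, 130, 126, 128, 129, 127, 128, 113, 137, 156, 154, 150]
```

Run:
```python
from h import *
print(ctrl.close_job())
```

```text
the job is handed in; nothing more can be done
None
```

The job is handed in, though it returned no verdict: the lid was levered open with the blade and stood at about 1.78 rad, the blade lies flat clear of the case, and the last side image shows the thick ring level on the jig's base around the shaft; I did not re-check the thin ring or the bystanders after placing it.

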